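# Send out the dessert: tag on the hook, dish turned for the guest

## Task

This order is going out. Hang its wooden tag, which lies on the worktop, by its eye on the empty hook under the serving ledge and let it hang; then take the two-eared dessert dish by one ear, lift it clear of the worktop and turn it a quarter turn so that its free ear points straight at the ledge, keeping the dish level and the loose chocolate ball in the middle of it all the time, and leave the other things on the worktop where they are. Finish still holding the dish, level and at rest in the air, squarely in front of the place mat, with its underside higher than the top of the ledge and its free ear reaching over the ledge's front edge, ready for the guest to take: do not put it down or let go.

Things in the scene. Friction and masses are not known exactly. Their poses are not given: they have to be found in the camera images.
- tag: Flat light-wood tag, 80 x 36 x 7 mm, 14 g, with a round eye 20 mm across, lying flat on the worktop. Origin: centre of its underside. x along its length towards the end with the eye, z up out of its face.
- tag_eye (a point): Centre of the tag's eye, at mid thickness, 24 mm from the tag's origin along its +x (16 mm from that end).
- hook: The empty one of three steel hooks in a row under the ledge (the others carry tags; about 135 mm apart). Fixed. Backplate 34 x 44 mm; round wire 6 mm thick, bent into a U 32 mm wide in the vertical x-z plane, its outer leg an upright prong 42 mm in front of the splash-back (-x side), open at the top. Origin: on the splash-back, 83 mm above the worktop; axes as the world's.
- hook_bottom (a point): Lowest point of the hook's U (wire centre), 26 mm in front of the splash-back, 41 mm below the tip. A tag let go with its eye over the prong slides down, swings upright by itself and hangs here.
- hook_tip (a point): Rounded top end of the hook's upright prong, which is straight for 20 mm below it.
- dish: Round white two-eared stoneware dish, about 0.28 kg, 120 mm across, rim 28 mm high, dished inside, 6 mm thick in the middle. Flat ears: 28 mm wide, 10 mm thick, 16 to 26 mm above its underside, reaching 97 mm from the centre (37 mm beyond the rim). Starts on the worktop, ears roughly along y. Origin: centre of its underside; x along the ears to ear 1, z up.
- dish_ear1 (a point): Middle of ear 1, 80 mm from the dish's centre along its +x, 21 mm above its underside.
- dish_ear2 (a point): Middle of ear 2, 80 mm from the dish's centre along its -x, 21 mm above its underside. The ears are alike: either may be held.
- ball_center (a point): Centre of the loose dark chocolate ball, 36 mm across, 30 g, which lies in the middle of the dish, its centre 24 mm above the dish's underside. It rolls if the dish tips or is jerked.
- ledge: The raised serving ledge of the hatch, along the back of the worktop across its full width: dark slab, top 150 mm above the worktop, 35 mm thick, splash-back below it. Fixed. Origin: at the worktop's height exactly below the slab's front edge (the edge towards the robot); axes as the world's, x away from the robot.
- mat: The guest's cork place mat, 200 x 300 x 4 mm, on top of the ledge, a folded napkin and spoon on it. Fixed. Origin: middle of its near edge (the edge towards the robot), underside; x points away from the robot over the mat.
- mug: Bystander: blue mug, 80 mm across, 95 mm high.
- pepper_mill: Bystander: dark wooden pepper mill, 54 mm across, 140 mm high.
- sugar_jar: Bystander: glass jar with steel cap, 70 mm across, 100 mm high.
- stopper: Bystander: black rubber sink stopper with a knob, 80 mm across, 39 mm high, between tag and dish.
- ramekin: Bystander: small white bowl, 72 mm across, 40 mm high.
- spoon: Bystander: spoon with a wooden handle and a steel bowl, lying on the worktop.
- tumbler: Bystander: glass tumbler, 68 mm across, 100 mm high.

How it is judged:
On the way, in this order (a step that is already met when the one before it is completed fails the run):
1. the tag hangs by its eye on the empty hook, let go (distance between tag_eye and hook_bottom below 0.018 m and angle between tag's own x axis and vertical below 0.35 rad and contact force between tag and the fingers below 0.02 N and contact force between tag and hook above 0.03 N), for 0.3 s.
2. the dish is lifted clear of the worktop before it is turned, ball in the middle (height (world z) of dish above 0.03 m and angle between the x axis of dish and the x axis of ledge, either way round above 0.9 rad and horizontal distance between ball_center and dish below 0.015 m and contact force between dish and the fingers above 2 N), for 0.1 s.
3. the dish is turned a quarter turn in the air, its ears pointing to and from the ledge, ball in the middle (height (world z) of dish above 0.03 m and angle between the x axis of dish and the x axis of ledge, either way round below 0.2 rad and horizontal distance between ball_center and dish below 0.015 m and contact force between dish and the fingers above 2 N), for 0.2 s.
At the end, for the whole second after the job is handed in: Tag hangs on the empty hook (within 20 deg of upright), let go. Dish held at one ear, still, underside over 155 mm up, touching nothing else, level within 7 deg, ears within 11 deg of square to the ledge and 40 mm of the mat's middle, free ear's tip 5 mm over the edge, ball within 15 mm of centre (all of step 1 and contact force between dish and the fingers above 2 N and horizontal distance between ball_center and dish below 0.015 m and z of ball_center in the frame of dish between 0.012 and 0.04 m and angle between dish's own z axis and vertical below 0.12 rad and angle between the x axis of dish and the x axis of ledge, either way round below 0.2 rad and height (world z) of dish above 0.155 m and contact force between dish and ledge below 0.05 N and y of dish in the frame of mat between -0.04 and 0.04 m and ((x of dish_ear1 in the frame of ledge above -0.012 m and x of dish_ear2 in the frame of ledge below -0.03 m and x of the grasp point in the frame of dish below -0.04 m) or (x of dish_ear2 in the frame of ledge above -0.012 m and x of dish_ear1 in the frame of ledge below -0.03 m and x of the grasp point in the frame of dish above 0.04 m)) and linear speed of dish below 0.03 m/s and angular speed of dish below 0.2 rad/s); the arm keeps its last pose, push and grip.
It fails at once if the ball strays more than 25 mm from the middle of the dish (horizontal distance between ball_center and dish above 0.025 m).
It fails at once if the dish tips more than 17 degrees (angle between dish's own z axis and vertical above 0.3 rad).
It fails at once if another thing on the worktop is pushed more than 30 mm or knocked over (distance of any of mug, pepper_mill, sugar_jar, stopper, ramekin, spoon, tumbler from where it was at the start of the episode above 0.03 m or angle between any of mug, pepper_mill, sugar_jar, stopper, ramekin, tumbler's own z axis and vertical above 0.6 rad).
It also fails if it takes over 61 s, if anything falls off the work surface, if the arm or the gripper's body presses on something with over 40 N, if the wrist force passes 120 N, or if a joint passes its speed limit or range.

## Robot

A 6-joint arm with a two-finger parallel gripper is mounted at the origin on the work surface. World frame = base frame: x ahead of the robot, y to its left, z up, the work surface at z = 0. Lengths are in m, angles in rad, forces in N, time in s.
With the tool pointing down it reaches from about 0.35 to 1 m from the base axis. Payload 7.1 kg.
Tool frame: the origin (TCP) lies between the finger pads; the fingertips stand 22 mm ahead of it and the grasp point (between the pads) lies 3 mm ahead of it; x points along the fingers, y is the direction in which the jaws open and shut, and the axes are right-handed (so a half turn about x gives the same grasp; the last joint's range is limited). The gripper opens to 85 mm and grips with 20 to 120 N. Pads are 22 mm wide; open, the fingers measure 114 mm over their backs; the gripper's body (76 mm by 85 mm) begins 54 mm behind the grasp point. The pads swing forward as they close: fully open they stand 13 mm farther back than shut.
Start: joints at [-1.181, 0.423, 1.63, -0, 1.089, -0.019], TCP at [0.248, -0.573, 0.253] pointing down, gripper open.
Joint ranges: [-3, 3], [-0.9, 2.11], [0.09, 2.58], [-1.31, 4.45], [0.11, 2.69], [-2.54, 2.54]. Speed limits (rad/s): [2.39, 2.39, 3.01, 3.14, 3.14, 3.14].

## Interface

Orientations are given as a rotation vector (axis times angle).
In Python, from rig import manip gives the robot as it stands. The module is installed in compiled form; this text tells all that it offers. Calls block until the motion is done:
- manip.move_to(position, orientation): joint-space move of the TCP to a pose.
- manip.servo_line(position, orientation=None, rate=0.15): straight line of the TCP; orientation=None keeps the orientation; rate is the mean speed in m/s.
- manip.set_joints(angles): joint-space move.
- manip.command_gripper(opening, f_grip=None): finger opening in m; f_grip is the grip in N (None keeps the last); returns when the fingers have stopped.
- manip.hold(seconds).
- manip.solve_ik(position, orientation): joint angles nearest the present ones, or None.
- manip.camera(name): name is "side" or "top" or "wrist"; returns a dict with "image" (420x560x3 uint8, red, green, blue), "fx", "fy", "cx", "cy" (pixels), "k1" (the pictures are not rectified: a ray, as slopes to the right and down, at radius r is drawn at 1 + k1 r^2 times it, then the intrinsics apply), "cam_to_world" (4x4, takes a point from camera to world coordinates); the wrist camera has in their place "mount" (4x4, takes a point from camera to tool coordinates, whose origin is the TCP and whose axes are the tool frame's). Camera axes: x right, y down, z forward; pixel columns grow to the right and rows downward; lengths in m; the calibration is good to about 2 mm. A picture is of the moment at which its call begins: read the wrist's pose just before it. There is no depth.
A pose or a line that the arm cannot do raises manip.IKError and nothing moves.
- manip.sign_off(): hands the job in, once; it reports no verdict.
Readings, each from a call of its own:
- manip.get_time(): time.
- manip.get_joint_positions(): joint angles.
- manip.get_joint_vel(): joint speeds.
- manip.get_tau(): joint torques, N m.
- manip.get_position(): TCP position.
- manip.get_ee_rot(): TCP orientation.
- manip.get_contact_force(): force on the tool from outside, world axes, zero at the start.
- manip.get_torque(): the same for the moment, N m.
- manip.get_width(): finger opening in m.
Only numpy, scipy, OpenCV 4.12 (cv2) and the standard library are available. Lean on these libraries where they do the work, as an engineer would, in place of code of your own. Each camera call takes 0.05 s, during which the arm holds its last target. There are 200 camera calls.

## Working session

There is one attempt and no reset: what is moved stays moved. The work goes in short steps, each a Python script; the robot and the scene stay as the last script left them, time stands still between calls to the robot, and variables do not carry over. Pictures are saved under pics/ and viewed, about 8 in all and at most 12, crops included, and the job is handed in when it is done.

```bash
mkdir -p pics
cat > h.py <<'E'
from rig import manip
import numpy as np, cv2
from scipy.spatial.transform import Rotation as R
def snap(name,fn):
    p=np.array(manip.get_position());r=np.array(manip.get_ee_rot())
    c=manip.camera(name)
    cv2.imwrite('pics/'+fn+'.png',cv2.cvtColor(c['image'],cv2.COLOR_RGB2BGR))
    if 'mount' in c:
        T=np.eye(4);T[:3,:3]=R.from_rotvec(r).as_matrix();T[:3,3]=p
        c['cam_to_world']=T@np.array(c['mount'])
    c['cam_to_world']=np.array(c['cam_to_world'])
    np.save('pics/'+fn+'.npy',c,allow_pickle=True)
    return c
def load(fn): return np.load('pics/'+fn+'.npy',allow_pickle=True).item()
def ray(c,uv):
    K=np.array([[c['fx'],0,c['cx']],[0,c['fy'],c['cy']],[0,0,1.]])
    d=(np.array(uv,float)-[c['cx'],c['cy']])/[c['fx'],c['fy']]
    s=d.copy()
    for _ in range(30): s=d/(1+c['k1']*(s@s))
    T=c['cam_to_world'];return T[:3,3],T[:3,:3]@np.r_[s,1]
def on_plane(c,uv,v,ax=2):
    o,d=ray(c,uv);return o+d*(v-o[ax])/d[ax]
def proj(c,P):
    T=c['cam_to_world'];q=T[:3,:3].T@(np.array(P)-T[:3,3]);s=q[:2]/q[2]
    s=s*(1+c['k1']*(s@s));return s*[c['fx'],c['fy']]+[c['cx'],c['cy']]
def tri(obs):
    A=np.zeros((3,3));b=np.zeros(3);L=[]
    for c,uv in obs:
        o,d=ray(c,uv);d=d/np.linalg.norm(d);M=np.eye(3)-np.outer(d,d);A+=M;b+=M@o;L.append((o,d))
    P=np.linalg.solve(A,b);return P,[np.linalg.norm(np.cross(P-o,d)) for o,d in L]
def rot(xa,ya):
    xa=np.array(xa,float);xa/=np.linalg.norm(xa);ya=np.array(ya,float);ya-=xa*(xa@ya);ya/=np.linalg.norm(ya)
    return R.from_matrix(np.c_[xa,ya,np.cross(xa,ya)]).as_rotvec()
E
python3 - <<'E'
from h import *
for n in('top','side'):
    c=snap(n,n+'0');print(n,c['fx'],c['cx'],c['cy'],c['k1'],c['cam_to_world'].round(3).tolist())
a=np.hstack([load('top0')['image'],load('side0')['image']])
c=snap('wrist','wr0');print(c['cam_to_world'].round(3).tolist(),manip.get_time(),c['mount'] if 'mount' in c else 0)
E
```

```text
top 530.2791270186761 283.1856456521261 218.41090058997597 -0.17173654311626535 [[0.014, -0.988, 0.157, 0.321], [-1.0, -0.016, -0.013, 0.022], [0.015, -0.156, -0.988, 1.528], [0.0, 0.0, 0.0, 1.0]]
side 474.68920258900295 277.5509457100945 208.23674892047757 -0.026421393510612554 [[-0.782, -0.374, 0.499, -0.033], [-0.623, 0.465, -0.629, 0.696], [0.004, -0.803, -0.597, 0.783], [0.0, 0.0, 0.0, 1.0]]
[[0.397, -0.876, -0.274, 0.318], [-0.918, -0.379, -0.117, -0.543], [-0.002, 0.297, -0.955, 0.373], [0.0, 0.0, 0.0, 1.0]] 0.15 [[ 1.18735963e-04 -2.97527469e-01  9.54713251e-01 -1.20593232e-01]
 [ 9.99999752e-01 -6.27036918e-04 -3.19778363e-04  1.93346822e-04]
 [ 6.93783302e-04  9.54713052e-01  2.97527321e-01 -7.53183219e-02]
 [ 0.00000000e+00  0.00000000e+00  0.00000000e+00  1.00000000e+00]]
```

View pics/top0.png

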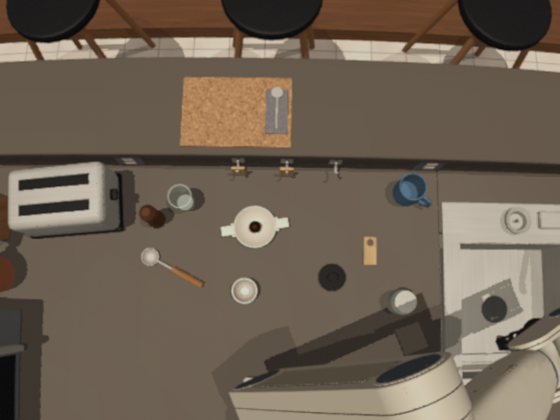

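View pics/side0.png

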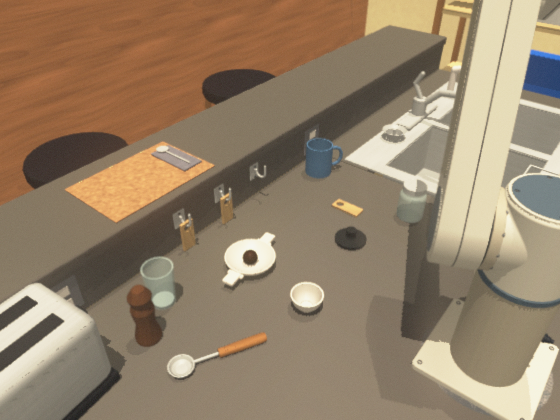

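The top view shows the tag at (370,250) with its eye ledgeward, the dish at (255,227), the empty hook at (336,168) and the mat at about (182–293, 77–147). In the side view the hook is at (258,173) and the tag at (347,208). Next I'll measure these points.

Run:
```python
from h import *
t=load('top0');s=load('side0')
def blob(c,box,lo,hi,fill=False):
    x0,y0,x1,y1=box;im=cv2.cvtColor(c['image'],cv2.COLOR_RGB2HSV)
    m=np.zeros(im.shape[:2],np.uint8);m[y0:y1,x0:x1]=cv2.inRange(im,lo,hi)[y0:y1,x0:x1]
    k=max(cv2.findContours(m,cv2.RETR_EXTERNAL,cv2.CHAIN_APPROX_NONE)[0],key=cv2.contourArea);return k,m
k,m=blob(t,(350,225,390,275),(8,80,110),(30,255,255))
W=np.array([on_plane(t,p[0],0.007)[:2] for p in k]);r=cv2.minAreaRect((W*1e3).astype(np.float32));print('tag',r,cv2.boxPoints(r))
print('tagpx',cv2.minAreaRect(k))
k,m=blob(t,(170,70,300,155),(5,100,80),(25,255,255))
W=np.array([on_plane(t,p[0],0.154)[:2] for p in k]);r=cv2.minAreaRect((W*1e3).astype(np.float32));print('mat',r,cv2.boxPoints(r))
k,m=blob(t,(215,200,295,255),(0,0,130),(179,90,255))
W=np.array([on_plane(t,p[0],0.024)[:2] for p in k]);r=cv2.minAreaRect((W*1e3).astype(np.float32));print('dish',r,cv2.boxPoints(r),cv2.contourArea(k))
k,m=blob(t,(240,215,270,240),(0,0,0),(179,255,70))
print('ball',[on_plane(t,cv2.minEnclosingCircle(k)[0],0.024)],cv2.minEnclosingCircle(k))
for p in [(336,155),(336,157),(336,160)]: print('edge?',p,on_plane(t,p,0.15),on_plane(t,p,.115))
a=cv2.resize(cv2.cvtColor(t['image'][145:185,310:360],cv2.COLOR_RGB2BGR),None,fx=8,fy=8,interpolation=2)
b=cv2.resize(cv2.cvtColor(s['image'][145:225,230:280],cv2.COLOR_RGB2BGR),None,fx=7.,fy=7,interpolation=2)
o=np.zeros((560,750,3),np.uint8);o[:320,:400]=a;o[:,400:]=b;cv2.imwrite('pics/crop1.png',o)
```

```text
tag ((472.068115234375, -249.14767456054688), (38.276729583740234, 85.0447769165039), 89.58837890625) [[ 429.40933 -267.98007]
 [ 514.4519  -268.59103]
 [ 514.7269  -230.31528]
 [ 429.68433 -229.70432]]
tagpx ((369.5, 250.5), (29.0, 13.0), 90.0)
mat ((832.92138671875, 138.6571807861328), (203.09332275390625, 302.76641845703125), 0.6113622188568115) [[729.7652   288.94827 ]
 [732.9958   -13.800919]
 [936.0776   -11.633911]
 [932.847    291.1153  ]]
dish ((535.4541625976562, 85.5777587890625), (122.82972717285156, 179.43472290039062), 40.13442611694336) [[430.6701   114.58277 ]
 [546.3307   -22.60122 ]
 [640.2382    56.572746]
 [524.57764  193.75674 ]] 1686.0
ball [array([0.5343676 , 0.08460121, 0.024     ])] ((254.5, 226.5), 5.147915363311768)
edge? (336, 155) [ 0.71479966 -0.13564397  0.15      ] [ 0.72481212 -0.13965556  0.115     ]
edge? (336, 157) [ 0.70920495 -0.13561368  0.15      ] [ 0.71907533 -0.1396245   0.115     ]
edge? (336, 160) [ 0.7008306 -0.1355697  0.15     ] [ 0.71048832 -0.1395794   0.115     ]
```

View pics/crop1.png

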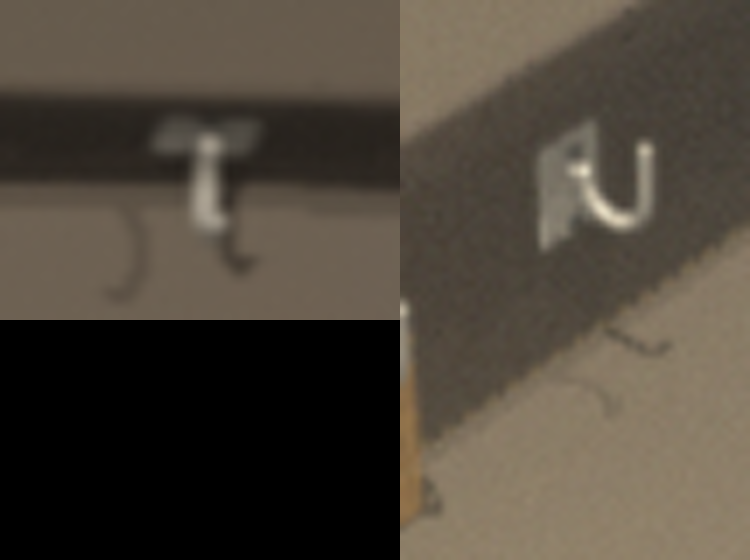

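Run:
```python
from h import *
t=load('top0');s=load('side0')
for v in (170,171.5,173): print(tri([(t,(335.8,v)),(s,(264.4,165.7))]))
print('foot',on_plane(t,(336,168),0))
q=manip.get_joint_positions
a=np.radians(35)
for i,(p,o) in enumerate([([.44,-.20,.25],rot([0,0,-1],[0,1,0])),([.47,-.14,.2],rot([np.sin(a),0,-np.cos(a)],[0,1,0]))]):
    manip.move_to(p,o);manip.hold(.3);c=snap('wrist',f'w{i}');print(np.round(q(),2),c['fx'],manip.get_time())
cv2.imwrite('pics/w01.png',cv2.resize(cv2.cvtColor(np.vstack([load('w0')['image'],load('w1')['image']]),cv2.COLOR_RGB2BGR),(400,600)))
```

```text
(array([ 0.68060854, -0.1411261 ,  0.11032881]), [np.float64(0.00306955355013409), np.float64(0.0030695535501340005)])
(array([ 0.67742919, -0.13999155,  0.11177907]), [np.float64(0.0013531946953791384), np.float64(0.0013531946953792883)])
(array([ 0.67424901, -0.13885148,  0.11324629]), [np.float64(0.0003582973860011503), np.float64(0.0003582973860011583)])
foot [ 0.71757119 -0.1526334   0.        ]
[-0.45  0.22  1.94 -0.    0.98 -2.02] 365.3292416796728 2.2417Traceback (most recent call last):
  File "<stdin>", line 8, in <module>
rig.IKError: the arm cannot take that pose within its joint ranges
```

Run:
```python
from h import *
done=False
for d in (30,20,10,0):
    a=np.radians(d);o=rot([np.sin(a),0,-np.cos(a)],[0,1,0])
    for p in ([.5,-.14,.2],[.55,-.14,.25],[.53,-.08,.3]):
        j=manip.solve_ik(p,o)
        if j is not None: print(d,p,np.round(j,2)); done=True; break
    if done: break
manip.move_to(p,o);manip.hold(.3);c=snap('wrist','w1');print(manip.get_time())
cv2.imwrite('pics/w01.png',cv2.resize(cv2.cvtColor(np.vstack([load('w0')['image'],load('w1')['image']]),cv2.COLOR_RGB2BGR),(400,600)))
```

```text
30 [0.55, -0.14, 0.25] [-0.36  0.2   2.07  0.45  0.41 -2.3 ]
3.2
```

View pics/w01.png

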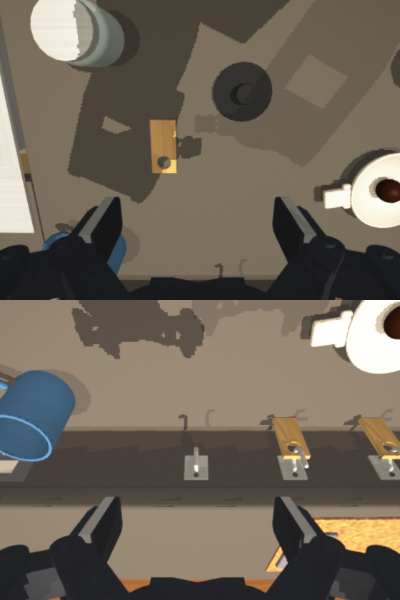

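Run:
```python
from h import *
c=load('w0');im=cv2.cvtColor(c['image'],cv2.COLOR_RGB2HSV)
m=np.zeros(im.shape[:2],np.uint8);m[150:255,195:260]=cv2.inRange(im,(8,90,70),(30,255,255))[150:255,195:260]
ks,h=cv2.findContours(m,cv2.RETR_CCOMP,cv2.CHAIN_APPROX_NONE)
i=max(range(len(ks)),key=lambda i:cv2.contourArea(ks[i]));k=ks[i]
W=np.array([on_plane(c,p[0],0.007)[:2] for p in k]);r=cv2.minAreaRect((W*1e3).astype(np.float32));print('tag',r,cv2.boxPoints(r))
for j in range(len(ks)):
    if h[0][j][3]==i and cv2.contourArea(ks[j])>20:
        (u,v),rr=cv2.minEnclosingCircle(ks[j]);print('eye',u,v,rr,on_plane(c,(u,v),.0035))
for n in('w0','w1'):
    print(n,proj(load(n),(.675,-.139,.112)),proj(load(n),(.472+.024,-.249,.0035)))
def up(c,x0,y0,w,h,f): return cv2.resize(cv2.cvtColor(c['image'][y0:y0+h,x0:x0+w],cv2.COLOR_RGB2BGR),None,fx=f,fy=f,interpolation=2)
a=up(c,200,160,60,90,6);b=up(load('w1'),245,190,60,90,6)
cv2.imwrite('pics/crop2.png',np.hstack([a,b]))
```

```text
tag ((471.41546630859375, -250.16180419921875), (38.067874908447266, 81.30989074707031), 89.72937774658203) [[ 430.67108 -269.0035 ]
 [ 511.98004 -269.38754]
 [ 512.15985 -231.3201 ]
 [ 430.8509  -230.93607]]
eye 229.3292694091797 226.9146270751953 9.20341682434082 [ 0.49609345 -0.25070535  0.0035    ]
w0 [342.21837133 445.34098829] [230.92177572 226.8302414 ]
w1 [278.38290668 233.22350383] [129.41644752 -34.85577639]
```

View pics/crop2.png

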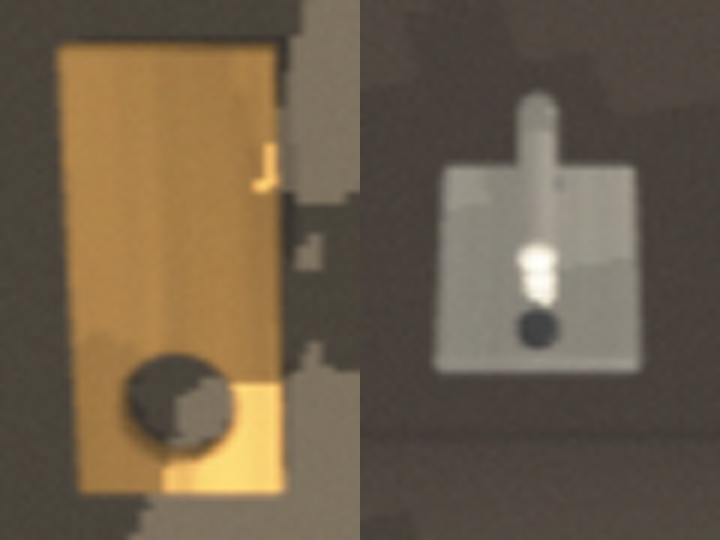

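Run:
```python
from h import *
c=load('w1')
f=lambda x,y:((x-360)/6+245-.4,y/6+190-.4)
print('cam',c['cam_to_world'][:3,3])
for p in [(443,165),(635,165),(640,372),(433,372)]: print('plate',on_plane(c,f(*p),.7155,0))
for p in [(537,95),(537,250),(537,275),(537,300),(537,310),(537,328),(537,348)]: print(p,'x=.6756',on_plane(c,f(*p),.6756,0),' at x=.7155',on_plane(c,f(*p),.7155,0))
print('ledge lower edge',on_plane(c,f(537,437),.115))
t=load('top0');s=load('side0')
for u in [(645,148),(645,143)]: print(tri([(s,((u[0]-400)/7+230-.4,u[1]/7+145-.4)),(c,f(537,328))]),tri([(s,((u[0]-400)/7+230-.4,u[1]/7+145-.4)),(c,f(537,300))]),tri([(s,((u[0]-400)/7+230-.4,u[1]/7+145-.4)),(c,f(537,275))]))
```

```text
cam [ 0.42338148 -0.14088464  0.31662086]
plate [ 0.7155     -0.15994161  0.05685255]
plate [ 0.7155     -0.12570524  0.05688474]
plate [ 0.7155     -0.12610248  0.10238282]
plate [ 0.7155    -0.1601097  0.1023571]
(537, 95) x=.6756 [ 0.6756     -0.14291657  0.07749856]  at x=.7155 [ 0.7155     -0.14323802  0.03967034]
(537, 250) x=.6756 [ 0.6756     -0.14280735  0.10926197]  at x=.7155 [ 0.7155     -0.14311152  0.07645859]
(537, 275) x=.6756 [ 0.6756     -0.14279102  0.11402103]  at x=.7155 [ 0.7155     -0.1430926   0.08197051]
(537, 300) x=.6756 [ 0.6756     -0.14277502  0.11868727]  at x=.7155 [ 0.7155     -0.14307407  0.08737494]
(537, 310) x=.6756 [ 0.6756    -0.1427687  0.1205284]  at x=.7155 [ 0.7155     -0.14306676  0.08950733]
(537, 328) x=.6756 [ 0.6756     -0.14275747  0.12380669]  at x=.7155 [ 0.7155     -0.14305374  0.09330422]
(537, 348) x=.6756 [ 0.6756     -0.14274517  0.12739632]  at x=.7155 [ 0.7155     -0.1430395   0.09746172]
ledge lower edge [ 0.71581658 -0.14298102  0.115     ]
(array([ 0.67927523, -0.14220402,  0.11490456]), [np.float64(0.004877546413823108), np.float64(0.004877546413823073)]) (array([ 0.67857161, -0.1425026 ,  0.11278885]), [np.float64(0.0028224283809009806), np.float64(0.0028224283809009034)]) (array([ 0.67781389, -0.14271857,  0.11099449]), [np.float64(0.0009776207187657316), np.float64(0.0009776207187657832)])
(array([ 0.67890045, -0.14231466,  0.11629201]), [np.float64(0.003995114598989715), np.float64(0.003995114598989682)]) (array([ 0.67816028, -0.14259499,  0.11421741]), [np.float64(0.001946884656682506), np.float64(0.0019468846566826114)]) (array([ 0.67737063, -0.14279472,  0.11245998]), [np.float64(0.00010865142467490952), np.float64(0.00010865142467500308)])
```

Run:
```python
from h import *
t=load('top0');print('jar',on_plane(t,(403,301),.1),'stopper',on_plane(t,(332,277),.02),'mug',on_plane(t,(411,191),.095))
o=rot([0,0,-1],[0,1,0]);x,y=.4494,-.2503
manip.move_to([x,y,.10],o);manip.command_gripper(.05,20)
manip.servo_line([x,y,.032],o,.12);manip.hold(.2)
f0=np.array(manip.get_contact_force());print('base',f0,manip.get_width(),np.round(manip.get_joint_positions(),2))
z=.032
while z>.012:
    z-=.001;manip.servo_line([x,y,z],o,.03);f=np.array(manip.get_contact_force())-f0
    if f[2]>1.5: break
print('contact z',z,f,manip.get_position())
z+=.0025;manip.servo_line([x,y,z],o,.03)
manip.command_gripper(.02,25);print('w',manip.get_width(),np.array(manip.get_contact_force())-f0)
manip.servo_line([x,y,.17],o,.15);manip.hold(.2)
print('w',manip.get_width(),manip.get_time(),z);snap('wrist','w2')
cv2.imwrite('pics/w2s.png',cv2.resize(cv2.imread('pics/w2.png'),None,fx=.75,fy=.75))
```

```text
jar [ 0.3262928 -0.3236657  0.1      ] stopper [ 0.39342521 -0.13853762  0.02      ] mug [ 0.63158885 -0.35308479  0.095     ]
base [ 0.49294406 -0.66600009 -0.70616271] 0.05004528850596758 [-0.53  0.63  1.97  0.    0.54 -2.1 ]
contact z 0.02099999999999999 [-0.16424913  0.7951983   1.51209733] [ 0.44937143 -0.25028721  0.02095284]
w 0.03502263887326025 [-1.58425641  0.90887856  6.30723975]
w 0.03540984575831329 10.0083 0.02349999999999999
```

View pics/w2s.png

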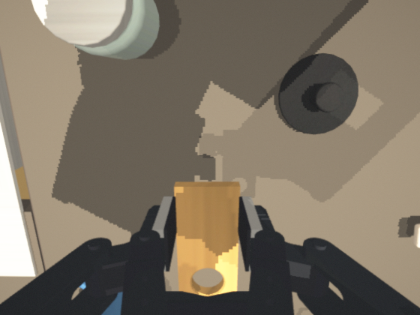

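The tag is held with its eye at about (276,373) in the full wrist image. Next I'll bring the eye above the prong tip and check before lowering.

Run:
```python
from h import *
c=load('w2');im=cv2.cvtColor(c['image'],cv2.COLOR_RGB2HSV)
e=on_plane(c,(207/.75,279/.75),.150+.0035);print('eye',e)
off=np.array([.0463,-.0003,-.020])
o=rot([0,0,-1],[0,1,0]);tip=np.array([.677,-.142,.113])
p=tip+[0,0,.017]-off;print(p)
manip.move_to(p-[.06,0,-.03],o);manip.servo_line(p,o,.12);manip.hold(.4)
w=snap('wrist','w3');s=snap('side','s3');print(manip.get_position(),manip.get_time(),proj(s,tip),proj(w,tip))
a=cv2.cvtColor(w['image'],cv2.COLOR_RGB2BGR)[270:420,200:350];b=cv2.cvtColor(s['image'],cv2.COLOR_RGB2BGR)[120:220,210:310]
cv2.imwrite('pics/c3.png',np.hstack([cv2.resize(a,(400,400),interpolation=2),cv2.resize(b,(400,400),interpolation=2)]))
```

```text
eye [ 0.49183703 -0.25056026  0.1535    ]
[ 0.6307 -0.1417  0.15  ]
[ 0.63069163 -0.14167452  0.15018087] 11.9583 [264.49712148 164.98567359] [276.48071994 347.28854112]
```

View pics/c3.png

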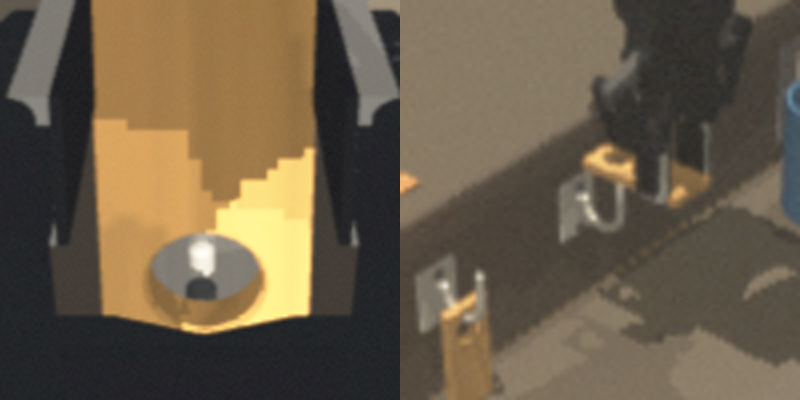

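Run:
```python
from h import *
w=load('w3');s=load('s3')
E=(.677,-.142,.1335);print('pred eye top side',proj(s,E),'wrist',proj(w,E))
for uvs in [(263.4,158.9)]:
    for uvw in [(200+207/2.667-.3,270+275/2.667-.3)]:
        print(uvs,uvw,tri([(s,uvs),(w,uvw)]))
b=cv2.cvtColor(s['image'],cv2.COLOR_RGB2BGR)[145:185,245:295]
cv2.imwrite('pics/c4.png',cv2.resize(b,(750,600),interpolation=2))
```

```text
pred eye top side [264.39947497 158.41508449] wrist [276.54009406 376.2641505 ]
(263.4, 158.9) (277.315298087739, 372.8121109861267) (array([ 0.67917307, -0.14149454,  0.13046202]), [np.float64(0.0010968106669138032), np.float64(0.0010968106669137386)])
```

View pics/c4.png

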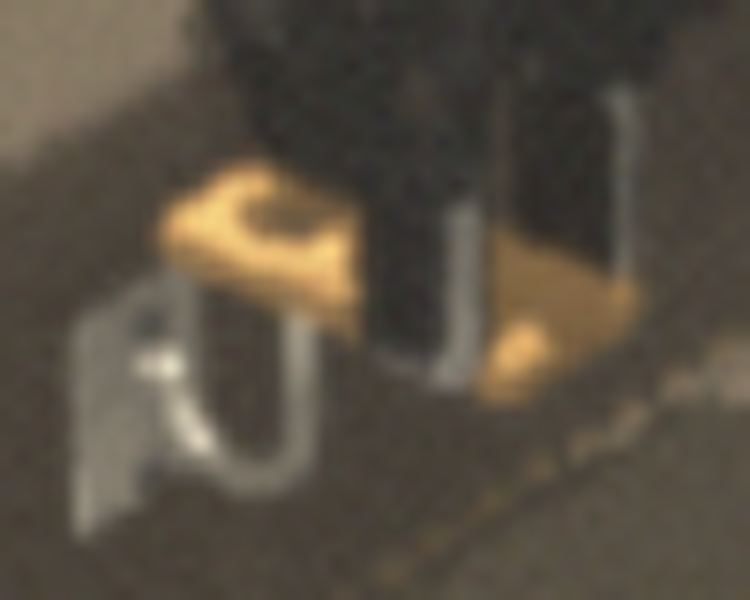

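The eye in the side view, at about (264.3,159), sits right over the prong at column 264.7, and the wrist view agrees within 1 mm in y. I'll lower while watching the force.

Run:
```python
from h import *
p=np.array([.6307,-.1417,.150]);o=rot([0,0,-1],[0,1,0])
f0=np.array(manip.get_contact_force());ok=True
for dz in np.arange(.004,.0321,.004):
    manip.servo_line(p-[0,0,dz],o,.05);f=np.array(manip.get_contact_force())-f0
    print(round(dz,3),f.round(2))
    if np.linalg.norm(f)>5: ok=False;break
manip.hold(.1)
w=snap('wrist','w5');s=snap('side','s5');print(manip.get_time(),manip.get_width())
a=cv2.cvtColor(w['image'],cv2.COLOR_RGB2BGR)[270:420,200:350];b=cv2.cvtColor(s['image'],cv2.COLOR_RGB2BGR)[140:190,240:290]
cv2.imwrite('pics/c5.png',np.hstack([cv2.resize(a,(400,400),interpolation=2),cv2.resize(b,(400,400),interpolation=2)]))
```

```text
0.004 [-0.22  1.6   1.37]
0.008 [-1.22 -0.38  1.37]
0.012 [-0.8   1.    1.09]
0.016 [-1.36  0.39  0.58]
0.02 [-0.38  1.39  1.54]
0.024 [-1.7   0.62  2.51]
0.028 [-0.4   0.79  1.55]
0.032 [0.13 1.09 1.05]
14.1583 0.034744392303933745
```

View pics/c5.png

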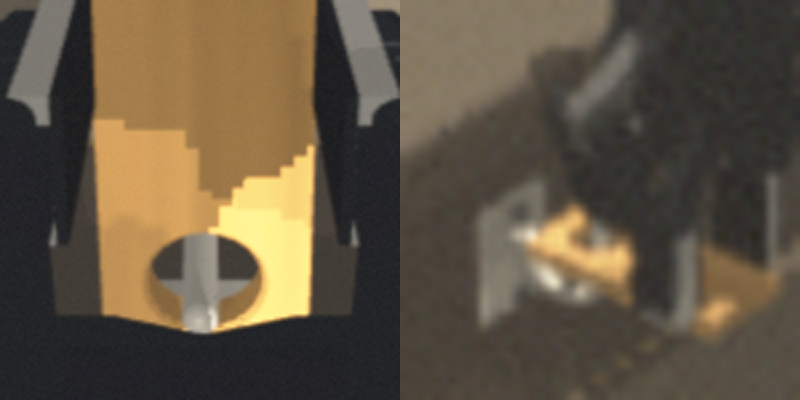

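The prong stands through the eye. I'll release, back off, and go on to view the dish.

Run:
```python
from h import *
p=np.array([.6307,-.1417,.118]);o=rot([0,0,-1],[0,1,0])
manip.command_gripper(.062,25);manip.hold(.5)
manip.servo_line(p+[0,0,.06],o,.12);manip.servo_line(p+[-.08,.0,.10],o,.2)
manip.move_to([.53,.15,.25],rot([0,0,-1],[1,0,0]));manip.hold(.3)
w=snap('wrist','w6');s=snap('side','s6');print(manip.get_time(),np.round(manip.get_joint_positions(),2))
a=cv2.cvtColor(w['image'],cv2.COLOR_RGB2BGR);b=cv2.cvtColor(s['image'],cv2.COLOR_RGB2BGR)[140:240,240:310]
o=np.zeros((420,800,3),np.uint8);o[:,:500]=cv2.resize(a,(500,420))[:420];o[:,500:794]=cv2.resize(b,(294,420),interpolation=2)
cv2.imwrite('pics/c6.png',o)
m=cv2.inRange(cv2.cvtColor(w['image'],cv2.COLOR_RGB2HSV),(0,0,120),(179,90,255))
ks=sorted(cv2.findContours(m,cv2.RETR_EXTERNAL,cv2.CHAIN_APPROX_NONE)[0],key=cv2.contourArea)[-3:]
for k in ks: print(cv2.contourArea(k),cv2.boundingRect(k),np.array(cv2.minEnclosingCircle(k)[0]).round())
```

```text
18.5 [ 0.25  0.32  1.8  -0.    1.02  0.25]
2671.0 (177, 15, 57, 70) [206.  48.]
5186.5 (201, 331, 165, 69) [282. 373.]
81813.5 (0, 0, 471, 328) [235. 133.]
```

View pics/c6.png

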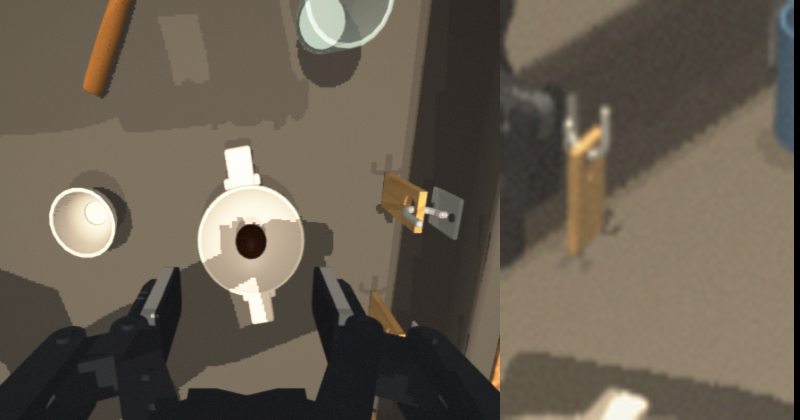

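The tag hangs on the hook with its face to the robot (right crop). In the wrist view the dish is centred near (281,238), with the ear tips near (266,147) and (294,323).

Run:
```python
from h import *
c=load('w6');im=c['image'];hsv=cv2.cvtColor(im,cv2.COLOR_RGB2HSV);print(np.round(manip.get_joint_positions(),2))
P=on_plane(c,(266,147.5),.026);N=on_plane(c,(294,323),.026);print('hand',P,N,(P+N)/2,np.linalg.norm(P-N),np.degrees(np.arctan2(*(P-N)[:2])))
# ear +y : bright strip
m=np.zeros(im.shape[:2],np.uint8);m[140:190,240:300]=cv2.inRange(hsv,(0,0,170),(179,70,255))[140:190,240:300]
k=max(cv2.findContours(m,cv2.RETR_EXTERNAL,cv2.CHAIN_APPROX_NONE)[0],key=cv2.contourArea)
W=np.array([on_plane(c,p[0],.026)[:2]*1e3 for p in k]);far=W[W[:,1]>W[:,1].max()-20]
r=cv2.minAreaRect(far.astype(np.float32));print('ear tip part',r,cv2.boxPoints(r).round(1).tolist())
b=np.zeros(im.shape[:2],np.uint8);b[200:280,240:320]=cv2.inRange(hsv,(0,0,0),(179,255,60))[200:280,240:320]
k=max(cv2.findContours(b,cv2.RETR_EXTERNAL,cv2.CHAIN_APPROX_NONE)[0],key=cv2.contourArea)
(u,v),rr=cv2.minEnclosingCircle(k);print('ball',u,v,rr,on_plane(c,(u,v),.024))
t=load('top0');P=on_plane(t,(222,232),.026);N=on_plane(t,(288.5,223),.026);print('top',P,N,(P+N)/2,np.linalg.norm(P-N))
print('tumbler',on_plane(t,(180,190),.1),'mill',on_plane(t,(148,213),.14))
```

```text
[ 0.25  0.32  1.8  -0.    1.02  0.25]
hand [0.52011813 0.179826   0.026     ] [ 0.54902303 -0.01118606  0.026     ] [0.53457058 0.08431997 0.026     ] 0.193186697654543 -8.604996049004352
ear tip part ((520.381103515625, 170.53945922851562), (28.0130672454834, 20.611282348632812), 8.287452697753906) [[505.0, 178.6999969482422], [508.0, 158.3000030517578], [535.7000122070312, 162.39999389648438], [532.7999877929688, 182.8000030517578]]
ball 280.70953369140625 240.96337890625 16.83279037475586 [0.53420898 0.08472301 0.024     ]
top [0.51663658 0.17714088 0.026     ] [ 0.54581961 -0.01262673  0.026     ] [0.53122809 0.08225708 0.026     ] 0.19199842457415073
tumbler [0.62183322 0.28987569 0.1       ] mill [0.54942323 0.36613159 0.14      ]
```

```bash
cat > dish.py <<'E'
from h import *
u=np.array([-.1496,.9887,0]);C=np.array([.5344,.0845,0]);G=C+.078*u
o1=rot([0,0,-1],[u[1],-u[0],0]);o2=rot([0,0,-1],[0,1,0])
F=np.array([.559,.138,0])
def ball(c,z):
    # ball in wrist view: position in world at height z
    b=cv2.inRange(cv2.cvtColor(c['image'],cv2.COLOR_RGB2HSV),(0,0,0),(179,255,60))[:330];n=np.zeros_like(b);n[150:,180:380]=b[150:,180:380]
    k=[k for k in cv2.findContours(n,cv2.RETR_EXTERNAL,cv2.CHAIN_APPROX_NONE)[0] if cv2.contourArea(k)>200]
    return [(np.round(cv2.minEnclosingCircle(x)[0],1).tolist(),round(cv2.minEnclosingCircle(x)[1],1),on_plane(c,cv2.minEnclosingCircle(x)[0],z).round(4)) for x in k]
E
python3 - <<'E'
from dish import *
print(manip.solve_ik(F+[0,0,.212],o2))
manip.move_to(G+[0,0,.12],o1);manip.command_gripper(.05,30)
manip.servo_line(G+[0,0,.0275],o1,.08);manip.hold(.2)
f0=np.array(manip.get_contact_force())
manip.command_gripper(.034,30);manip.command_gripper(.02,110)
print('w',manip.get_width(),np.array(manip.get_contact_force())-f0,manip.get_time())
manip.servo_line(G+[0,0,.0425],o1,.03);manip.hold(.2)
w=snap('wrist','w7');s=snap('side','s7');print(manip.get_width(),np.array(manip.get_contact_force())-f0,manip.get_time(),ball(w,.039))
a=cv2.cvtColor(w['image'],cv2.COLOR_RGB2BGR);b=cv2.cvtColor(s['image'],cv2.COLOR_RGB2BGR)[210:310,200:300]
cv2.imwrite('pics/c7.png',np.hstack([cv2.resize(a,(440,330)),cv2.resize(b,(330,330),interpolation=2)]))
E
```

```text
[ 2.21361049e-01  4.02903264e-01  1.77253790e+00 -4.44089210e-16
  9.66151485e-01 -1.34943528e+00]
w 0.02560357743537167 [-0.96936162  0.86975897  3.95743197] 21.4
0.025579388244256943 [ 0.17490121  0.30107327 -3.5857759 ] 22.35 [([344.5, 304.8], 42.1, array([0.5483, 0.1642, 0.039 ])), ([211.0, 305.2], 39.1, array([0.4972, 0.1564, 0.039 ]))]
```

View pics/c7.png

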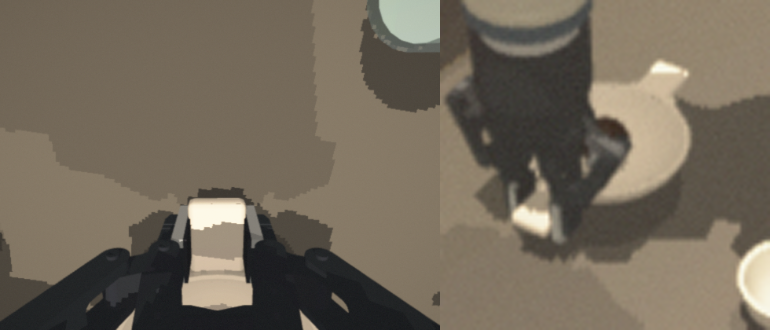

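Run:
```python
from dish import *
s0=load('side0');s=load('s7');T=C-.097*u;v=np.array([u[1],-u[0],0])*.014
def earpx(c,box):
    x0,y0,x1,y1=box;m=np.zeros(c['image'].shape[:2],np.uint8)
    m[y0:y1,x0:x1]=cv2.inRange(cv2.cvtColor(c['image'],cv2.COLOR_RGB2HSV),(0,0,175),(179,110,255))[y0:y1,x0:x1]
    ks=cv2.findContours(m,cv2.RETR_EXTERNAL,cv2.CHAIN_APPROX_NONE)[0];k=max(ks,key=cv2.contourArea);return cv2.approxPolyDP(k,2,True).reshape(-1,2).tolist(),cv2.contourArea(k)
print('before',earpx(s0,(250,222,290,250)),[proj(s0,T+d*v+[0,0,.026]).round(1) for d in(-1,1)])
print('after',earpx(s,(250,215,290,245)))
for z in (.041,.031,.021): print(z,[proj(s,T+d*v+[0,0,z]).round(1) for d in(-1,1)])
```

```text
before ([[274, 235], [265, 232], [259, 238], [250, 238], [250, 249], [273, 249], [270, 241]], 292.0) [array([275.7, 234.7]), array([266. , 231.1])]
after ([[275, 232], [266, 228], [260, 235], [250, 235], [250, 244], [272, 244], [269, 238]], 245.0)
0.041 [array([275.7, 230.1]), array([266. , 226.5])]
0.031 [array([275.7, 233.2]), array([266. , 229.6])]
0.021 [array([275.7, 236.3]), array([266.1, 232.7])]
```

Lifted by 15 mm, the dish carries its own weight. Its free ear tip sits only about 4 mm low, so it is tilted roughly 1.3°. I'll lift further and then recheck.

Run:
```python
from dish import *
p=G+[0,0,.2145];manip.servo_line(p,o1,.05);manip.hold(.4)
s=snap('side','s8');t=snap('top','t8');w=snap('wrist','w8');print(manip.get_time(),manip.get_width())
zc=.187;T=C-.097*u;v=np.array([u[1],-u[0],0])*.014
for n,c in(('side',s),('top',t)):
    for dz in(0,-.01): print(n,dz,[proj(c,T+d*v+[0,0,zc+.026+dz]).round(1) for d in(-1,1)])
    print(n,'ball',proj(c,C+[0,0,zc+.024]))
x,y=np.round(proj(s,C+[0,0,zc+.02])).astype(int);x0,y0=max(x-50,0),max(y-50,0)
X,Y=np.round(proj(t,C+[0,0,zc+.02])).astype(int);X0,Y0=X-50,Y-50;print(x0,y0,X0,Y0)
f=lambda i:cv2.resize(cv2.cvtColor(i,cv2.COLOR_RGB2BGR),(400,400),interpolation=2)
cv2.imwrite('pics/c8.png',np.hstack([f(s['image'][y0:y0+100,x0:x0+100]),f(t['image'][Y0:Y0+100,X0:X0+100])]))
```

```text
26.4917 0.025485017618446383
side 0 [array([275.8, 170.9]), array([265.2, 167.6])]
side -0.01 [array([275.8, 174.6]), array([265.2, 171.3])]
side ball [247.18124311 190.94044951]
top 0 [array([290.7, 216.2]), array([289.1, 205.4])]
top -0.01 [array([290.5, 216.9]), array([289. , 206.1])]
top ball [251.70418202 215.97941352]
197 142 202 166
```

View pics/c8.png

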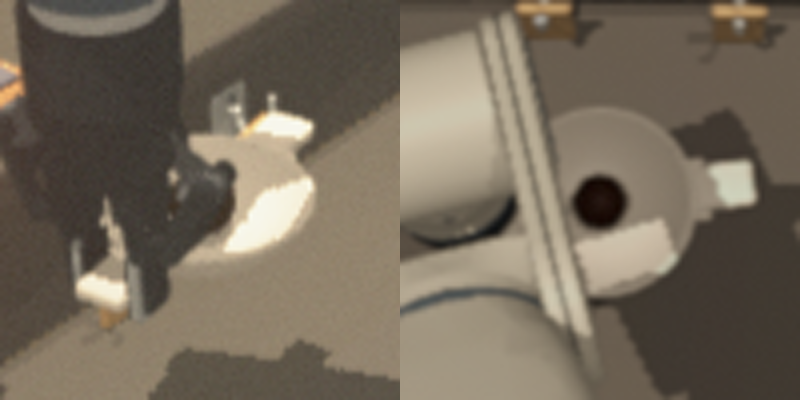

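The ball is at (252,216) in the top view, against (251.7,216.0) predicted, so it is centred; the tilt is about 2°. Next comes the turn, in one slow move.

Run:
```python
from dish import *
p=F+[0,0,.2145];manip.servo_line(p,o2,.008);manip.hold(.8)
s=snap('side','s9');t=snap('top','t9');print(manip.get_time(),manip.get_width(),manip.get_position(),np.round(manip.get_joint_vel(),3))
D=F+[.078,0,0];zc=.187
def near(c,P,lo,hi,r=28):
    x,y=np.round(proj(c,P)).astype(int);m=np.zeros(c['image'].shape[:2],np.uint8)
    m[y-r:y+r,x-r:x+r]=cv2.inRange(cv2.cvtColor(c['image'],cv2.COLOR_RGB2HSV),lo,hi)[y-r:y+r,x-r:x+r]
    k=max(cv2.findContours(m,cv2.RETR_EXTERNAL,cv2.CHAIN_APPROX_NONE)[0],key=cv2.contourArea);return k
B=D+[0,0,zc+.024];print('pred ball',proj(t,B),proj(s,B))
for n,c in(('t',t),('s',s)):
    k=near(c,B,(0,0,0),(179,255,62),14);print(n,'ball',cv2.minEnclosingCircle(k),cv2.contourArea(k))
E9=D+[.09,0,zc+.026]
for n,c in(('t',t),('s',s)):
    k=near(c,D+[.085,0,zc+.026],(0,0,170),(179,70,255),22);print(n,'ear',cv2.approxPolyDP(k,1.5,True).reshape(-1,2).tolist(),cv2.contourArea(k))
    for dz in(0,-.01): print('   pred tip corners',[proj(c,D+[.097,d,zc+.026+dz]).round(1).tolist() for d in(-.014,.014)],'root',[proj(c,D+[.06,d,zc+.026+dz]).round(1).tolist() for d in(-.014,.014)])
# tag on hook: orange near the hook in the side view
k=near(s,(.69,-.141,.045),(8,90,60),(30,255,255),25);print('tag side',cv2.boundingRect(k),cv2.contourArea(k),'pred eye/low',proj(s,(.69,-.141,.072)),proj(s,(.69,-.141,.016)))
```

```text
32.95 0.025437091585775992 [0.55898776 0.13800334 0.21447168] [-0.002  0.002  0.003  0.002 -0.001 -0.001]
pred ball [231.73264473 175.94596416] [195.21126939 185.00054143]Traceback (most recent call last):
  File "<stdin>", line 11, in <module>
  File "<stdin>", line 8, in near
ValueError: max() iterable argument is empty
```

Run:
```python
from dish import *
s=load('s9');t=load('t9');np.set_printoptions(linewidth=250)
hv=lambda c:cv2.cvtColor(c['image'],cv2.COLOR_RGB2HSV)
print('top V rows140-200 step3, cols 200-290 step4');print(hv(t)[140:202:3,200:290:4,2])
print('top S');print(hv(t)[140:202:3,200:290:4,1])
print('side V rows 140-215, cols 150-260');print(hv(s)[130:216:4,150:260:4,2])
D=F+[.078,0,0];zc=.187
for n,c in(('t',t),('s',s)):
    for dz in(0,-.01): print(n,'pred tip corners',[proj(c,D+[.097,d,zc+.026+dz]).round(1).tolist() for d in(-.014,.014)],'root',[proj(c,D+[.06,d,zc+.026+dz]).round(1).tolist() for d in(-.014,.014)])
c=snap('wrist','w9')
print('wrist pred ball',proj(c,D+[0,0,zc+.024]),'tip',proj(c,D+[.097,0,zc+.026]))
```

```text
top V rows140-200 step3, cols 200-290 step4
[[167 163 185 179 164 178 167 180 181 184 173 168 158 172 168 166 172 177 165 178 164 172 168]
 [163 160 172 174 162 178 182 199 204 203 165 175 173 181 161 157 180 176 153 176 179 171 177]
 [116 116 129 133 136 149 145 198 204 203  80  98 127 132 137 133 146 156 164 171 177 176 176]
 [ 99  99  98  98  98  99  87 199 204 203  55  72  99  99  99  98  98  98  98  98  98  98  98]
 [ 98  98  99  98  99  99 127 201 202 201 121  79  99  99  99  99  98  99  99  99  99  99  99]
 [ 62  62  62  64  64  90 184 194 194 169 119 132  69  71  74  77  78  80  81  82  84  84  86]
 [ 39  39  39  38  89 187 170 156 157 165 130 169  62  39  39  40  41  41  40  42  44  50  47]
 [ 37  51  85 132 156 162 168 174 177 166 164 179 187  35  38  38  38  38  39  39  58  84  99]
 [147 161 168 173 177 180 184 186 188 153 171 182 187 127  38  41  42  43  43  43  42  48  67]
 [176 180 183 185 187 189 191 193 194 171 181 178 159 192  42  44  72  79  77  74 132 150 152]
 [187 189 191 192 194 195 197 198 199 190 183 174 148 197  60  61  60  93 102 102 109 129 127]
 [194 195 1
[... 5242 characters left out ...]
 146  83 121 136 141 143 141 140]
 [149 117 105 102  99  96  98 107 133  91  91  89  89  85  88  83  85 131 151 144 139 127 140 139 139 137 141 140]
 [104  99 100  97  93  92 130 102 131  89 105  84  87  85  87  86  86  84 147 143 142 104 142 141 140 142 143 144]]
t pred tip corners [[238.3, 139.3], [227.5, 139.2]] root [[237.9, 153.1], [227.0, 153.0]]
t pred tip corners [[238.6, 140.5], [227.8, 140.4]] root [[238.1, 154.2], [227.3, 154.0]]
s pred tip corners [[170.1, 166.8], [160.6, 171.9]] root [[181.1, 172.2], [171.6, 177.5]]
s pred tip corners [[170.7, 170.5], [161.2, 175.6]] root [[181.6, 176.0], [172.2, 181.3]]
wrist pred ball [277.19366487 453.97577289] tip [277.13115512 590.12906201]
```

Run:
```python
from dish import *
s=load('s9');np.set_printoptions(linewidth=250)
h=cv2.cvtColor(s['image'],cv2.COLOR_RGB2HSV)
print('V rows150-190/2 cols150-194/2');print(h[150:190:2,150:194:2,2]);print('S');print(h[150:190:2,150:194:2,1])
b=np.zeros(h.shape[:2],np.uint8);b[172:200,182:212]=((h[172:200,182:212,1]>85)&(h[172:200,182:212,2]<135))
print(b[172:200,182:212][::2])
x,y=np.round(proj(s,(.69,-.141,.045))).astype(int);m=np.zeros(h.shape[:2],np.uint8);m[y-30:y+30,x-22:x+22]=cv2.inRange(h,(8,90,60),(30,255,255))[y-30:y+30,x-22:x+22]
s6=cv2.cvtColor(load('s6')['image'],cv2.COLOR_RGB2HSV);m6=np.zeros_like(m);m6[y-30:y+30,x-22:x+22]=cv2.inRange(s6,(8,90,60),(30,255,255))[y-30:y+30,x-22:x+22]
print('tag px',m.sum()//255,m6.sum()//255,cv2.boundingRect(m),cv2.boundingRect(m6),'pred',proj(s,(.69,-.141,.072)),proj(s,(.69,-.141,.016)))
```

```text
V rows150-190/2 cols150-194/2
[[235 240 236 226 236 239 239 236 222 161 184 184 182 183 197 205 194 164 148 147 144 146]
 [237 225 195 173 150 146 148 138 169 223 216 190 180 184 179 182 188 211 200 171 149 148]
 [232 159 179 181 182 186 186 183 183 177 168 221 218 202 182 179 184 179 188 225 228 175]
 [241 229 163 158 173 181 183 185 185 184 182 177 168 220 224 200 184 179 178 181 185 197]
 [237 242 238 223 164 157 177 181 184 181 181 183 177 174 160 215 226 205 185 182 178 178]
 [239 237 233 238 237 234 192 161 176 185 179 177 180 178 182 182 164 212 226 206 183 178]
 [241 236 234 241 243 245 241 240 189 161 175 179 177 178 181 179 187 182 158 199 185 179]
 [239 238 235 239 242 243 244 243 239 236 191 157 170 186 184 188 182 185 181 174 178 180]
 [241 239 233 236 241 240 242 238 238 239 240 233 183 156 173 180 180 185 187 184 159 137]
 [237 234 231 237 236 231 233 236 236 238 236 238 240 240 187 146 175 175 169 136 181 237]
 [237 235 240 239 240 238 239 239 243 246 247 244 239 238 233 230 183 141 175 228 242 244]
 [238 236 241 244 242 240 240 244 247 247 247 247 247 245 241 237 236
[... 2869 characters left out ...]
 0 0 0 0 0 0 0 0 0]
 [0 0 0 0 0 0 0 0 1 1 1 0 0 0 0 0 0 0 0 0 0 0 0 0 0 0 0 0 0 0]
 [0 0 0 0 0 0 0 1 1 1 1 1 0 0 0 0 0 0 0 0 0 0 0 0 0 0 0 0 0 0]
 [0 0 0 0 0 0 1 1 1 1 1 1 1 0 0 0 0 0 0 0 0 0 0 0 0 0 0 0 0 0]
 [0 0 0 0 0 0 1 1 1 1 1 1 1 1 1 0 0 0 0 0 0 0 0 0 0 0 0 0 0 0]
 [0 0 0 0 0 0 0 1 1 1 1 1 1 1 1 1 0 0 0 0 0 0 0 0 0 0 0 0 0 0]
 [0 0 0 0 0 0 0 0 0 1 1 1 1 1 1 1 1 0 0 0 0 0 0 0 0 0 0 0 0 0]
 [0 0 0 0 0 0 0 0 0 0 0 0 0 0 0 0 0 0 0 0 0 0 0 0 0 0 0 0 0 0]
 [0 0 0 0 0 0 0 0 0 0 0 0 0 0 0 0 0 0 0 0 0 0 0 0 0 0 0 0 0 0]
 [0 0 0 0 0 0 0 0 0 0 0 0 0 0 0 0 0 0 0 0 0 0 0 0 0 0 0 0 0 0]]
tag px 218 220 (256, 170, 9, 31) (255, 170, 10, 31) pred [260.83812339 176.30534611] [261.18163873 192.96799632]
```

The turn held. The free ear tip is still about 5–7 mm low, so the tilt is about 2° and not growing. The ball is near the centre and the tag is unchanged. I'll edge 8 mm further over the ledge for margin, let it settle, recheck and hand in.

Run:
```python
from dish import *
p=F+[.008,0,.2145];manip.servo_line(p,o2,.006);manip.hold(1.)
L=[]
for i in range(2):
    s=snap('side',f's1{i}');h=cv2.cvtColor(s['image'],cv2.COLOR_RGB2HSV)
    r,c=np.nonzero((h[172:200,178:205,1]>85)&(h[172:200,178:205,2]<135)&(np.arange(178,205)[None]<200))
    print('ball part: left',c.min()+178,'rows',r.min()+172,r.max()+172,'n',len(r),'pred',proj(s,p+[.078,0,-.0275+.024]))
    e=[(x,y) for y in range(150,176) for x in range(145,180) if h[y,x,1]<20 and h[y,x,2]>240];e=np.array(e);print('ear lit: top',e[e[:,1].argmin()],'left',e[e[:,0].argmin()])
    manip.hold(.8)
print('pred tip',[proj(s,p+[.175,d,-.0275+.026+z]).round(1).tolist() for z in(0,-.01) for d in(-.014,.014)])
print(manip.get_time(),manip.get_width(),manip.get_position(),np.abs(manip.get_joint_vel()).max(),np.round(manip.get_contact_force(),1))
```

```text
ball part: left 186 rows 180 192 n 88 pred [192.65394141 183.71394049]
ear lit: top [167 169] left [161 173]
ball part: left 186 rows 180 192 n 90 pred [192.65394141 183.71394049]
ear lit: top [167 169] left [162 172]
pred tip [[167.8, 165.6], [158.3, 170.7], [168.4, 169.3], [158.9, 174.4]]
37.1833 0.025546031661934473 [0.56701113 0.13798689 0.21449764] 0.0025579572555932528 [-0.5  0.  -3.8]
```

```bash
python3 -c "
from rig import manip
manip.sign_off();print(manip.get_time())"
```

```text
the job is handed in; nothing more can be done
the job is handed in; nothing more can be done
```

The tag hangs on the empty hook. The arm holds the dish by its robot-side ear in front of the mat, with the free ear over the ledge. I handed the job in at about 37 s of the 61 s allowed; no verdict is reported.

**Tag:** I gripped it by its tail, lowered its eye over the prong and let go. The side view afterwards shows it hanging. A later check, after the dish was turned, gave the same tag outline (218 against 220 pixels).

**Dish:** I took the left ear with a 110 N grip and lifted it to 0.187 m before turning. I then turned it a quarter turn in one slow move and eased it 8 mm further over the ledge.

Last checks:

| What | Measured | Limit |
|---|---|---|
| Underside height | about 184 mm | 155 mm |
| Tilt, free ear low, not growing | about 2° | 7° |
| Ball off centre, rough | about 3–5 mm | 15 mm |
| Joint speeds | about 0.003 rad/s | – |

- **Free ear:** its tip should reach roughly 20–30 mm over the ledge edge. The cameras put that edge anywhere from x = 0.709 to 0.716 m.
- **Ball:** it looked centred before the turn. At the end the arm hid it from the top camera and the gripper covered part of it in the side view.
- **Disagreements:** the cameras differed by up to about 3 mm on the hook's position. The side view of the ear tip also sits 1–2 pixels off the calculated position.
- **Other objects:** I did not re-measure them at the end. No contact with any of them was seen.

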